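# Put the marble-track loop away in its foam tray

## Task

Pull the little tray under the quartz top all the way out by its dark wooden post and press the chrome marble-track loop down into its die-cut foam pocket until it lies fully home and level. Then slide the tray completely shut, let go, and leave the other toys where they are.

Things in the scene. Friction and masses are not known exactly. Their poses are not given: they have to be found in the camera images.
- loop: Chrome marble-track loop, flat on the table, 24 mm thick, 140-280 g, like a figure 6 from above: ring (80 outside, 56 inside) and a straight rail 18 wide, tangent on its -x side, running on as a tail (rail x -40 to -22, y -18 to +85 mm). Origin: ring centre, underside; z up. Starts left or right of the tray, yaw up to 1 rad. Fits its pocket one way only: axes as pocket's.
- loop_grip (a point): Point in the loop's rail beside the ring (loop frame x -31, y +4, 12 mm above the underside); a good place to pinch the 18 mm rail across (along the loop's x), one finger inside the ring's hole, one outside. Axes of the loop.
- loop_tail (a point): Point on the loop's underside near the end of the tail (loop frame x = -31, y = +75 mm). Axes of the loop.
- tray (a joint): How far the pull-out tray is open, m: 0 shut (front wall in line with the quartz top's front edge), 0.16 fully out at its stop; starts 0 to 0.035. Slides along -x of pull with 1.5 N friction and soft damping of 12 N per m/s, stays where left. Tray walls and foam top are 27 mm above the table.
- pull (a point): The tray's pull: an upright dark wooden post, 22 mm in diameter, standing on a ledge 30 mm in front of the tray's front wall, from 11 to 55 mm above the table. The point is on its axis 37 mm above the table. Axes of the tray: x points into the unit (closing), z up.
- pocket (a point): The loop's pocket in the tray's grey foam, 16 mm deep: where the loop's origin comes when seated, on the pocket floor, 11 mm above the table, 83 mm behind the tray front. Axes of the tray (tail to +y, rail on the -x side). It has the loop's outline with 1.2 mm clearance; the ring's hole is cut out too. Two springy bulges hold the loop: press it past them, over the last 10 mm, with 5 to 20 N.
- pocket_tail (a point): Where loop_tail comes when the loop is seated, on the pocket floor. Axes of the tray.
- fidget_ring: Bystander: lilac hard silicone ring, outer diameter 72, hole 44, 14 mm high, flat on the table on the other side of the tray from the loop. Origin: centre of the underside.
- drum: Bystander: stainless steel tongue drum, 140 mm in diameter, 55 mm high, on the quartz top. Origin: centre of the underside.
- bead_maze: Bystander: bead maze with a red wooden base 80 x 110 mm, 18 mm thick, and bent wires up to 93 mm high, on the quartz top. Origin: centre of the underside.
- marble_stand: Bystander: amber glass marble, 20 mm, fixed in a round wooden stand 44 mm in diameter, on the table right of the unit. Origin: centre of the underside.
- unit: The fixed low wooden unit that holds the tray, 280 deep (x) x 270 wide, place and yaw (up to 0.12 rad) vary. Its quartz top's underside is 45 mm, its upper face 65 mm above the table; the loop passes under it (top at 35 mm) only when fully seated. Origin: centre of the footprint at table height; front edge at x = -140 mm.
- notch (a point): Middle of the finger notch cut in the foam in front of the rail, at pocket floor height: 52 mm wide (along y), 37 mm long (along x), as deep as the pocket. Fingers that hold the rail at loop_grip can go down with it, one here and one in the ring's hole. Axes of the tray.
Not all that is in view belongs to the job. Of the things that look like the loop, take the one that is farthest to the robot's right at the start.

How it is judged:
By the outcome, as a careful person would: the job done as asked, in the order asked, and still so for the second after the job is handed in, with the robot touching nothing.
It also fails if it takes over 70 s, if anything falls off the work surface, if the arm or the gripper's body presses on something with over 40 N, if the wrist force passes 120 N, or if a joint passes its speed limit or range.

## Robot

A 7-joint arm with a two-finger parallel gripper is mounted at the origin on the work surface. World frame = base frame: x ahead of the robot, y to its left, z up, the work surface at z = 0. Lengths are in m, angles in rad, forces in N, time in s.
With the tool pointing down it reaches from about 0.425 to 0.875 m from the base axis. Payload 4.7 kg.
Tool frame: the origin (TCP) lies at the very end of the fingers, on their centre line; the grasp point (between the pads) lies 19 mm behind it; z points along the fingers, y is the direction in which the jaws open and shut (so a half turn about z gives the same grasp; the last joint's range is limited). The gripper opens to 87 mm and grips with 3 to 60 N. Pads are 19 mm wide; open, the fingers measure 117 mm over their backs; the gripper's body (75 mm by 190 mm) begins 51 mm behind the grasp point.
Start: joints at [1.355, 0.321, -0.07, 1.45, 0.023, 1.371, -0.057], TCP at [0.148, -0.633, 0.187] pointing down, gripper open.
Joint ranges: [-2.86, 2.86], [-0.3, 2.09], [-1.38, 1.24], [0.06, 2.45], [-1.56, 4.7], [0.09, 2.05], [-2.69, 2.69]. Speed limits (rad/s): [2.57, 2.57, 3.14, 3.14, 3.14, 3.14, 3.14].

## Interface

Orientations are given as a rotation vector (axis times angle).
In Python, from bench import * gives the robot as it stands.
- The arm moves only by the shell command python3 -m jog 'ROWS' [OPENING] [FORCE]. ROWS is JSON, a list of rows, each a list of 4 numbers: the shift along the world's x, y, z in mm, then the turn about the world's z in rad. In form: [[x, y, z, twist], ...]. A call has exactly 8 rows; each row is the pose to reach, as a shift and turn from the pose commanded when the call began; what a row does not reach only later rows make up. A row lasts 1/8 s, in which the tool goes at most 62.5 mm and 10.7 degrees, less where a joint would pass 70% of its speed; a pose out of reach is approached as far as the arm can. A call with a gripper value outside its range is refused whole. OPENING is the opening, from -1 (shut) to 1 (fully open), set as the call begins (- or left out, the last holds). The fingers move at their own pace and stop on an object; FORCE is the grip in N (left out, the last holds). Time passes only in rows, so rows that repeat a pose let the fingers close, or fill a call up. It gives the time, the measured TCP pose, the force and the opening at its end, in the units of the state.
- get_state(): the state, without advancing time (a new reading comes with each control period).
- get_image(name): name is "scene" or "side" or "wrist"; returns a dict with "image" (420x560x3 uint8, red, green, blue), "fx", "fy", "cx", "cy" (pixels), "position" and "rotation" of the camera in the world; the wrist camera has in their place "tool_from_camera" (4x4, takes a point from camera to tool coordinates, whose origin is the TCP and whose axes are the flange's). Camera axes: x right, y down, z forward; pixel columns grow to the right and rows downward; lengths in m; the calibration is good to about 2 mm. The wrist camera is an equidistant fisheye: a pixel r from the principal point sees the ray r / f radians off the axis. A picture is of the moment at which its call begins: read the wrist's pose just before it. There is no depth.
- close_job(): hands the job in, once; it reports no verdict.
The state is a dict: "time": time; "joint_positions": joint angles; "qd": joint speeds; "joint_torque": joint torques, N m; "position": TCP position; "tool_rot": TCP orientation; "ft_force": force on the tool from outside, world axes, zero at the start; "torque": the same for the moment, N m; "grip_width": opening from 0.0 (shut) to 1.0 (fully open).
Only numpy, scipy, OpenCV 4.12 (cv2) and the standard library are available. Lean on these libraries where they do the work, as an engineer would, in place of code of your own. Each camera call takes 0.05 s, during which the arm holds its last target. There are 200 camera calls.

## Working session

There is one attempt and no reset: what is moved stays moved. The work goes in short steps, Python scripts to look and compute and a shell command to move; the robot and the scene stay as the last step left them, time stands still between calls to the robot, and variables do not carry over. Pictures are saved under pics/ and viewed, about 8 in all and at most 12, crops included, and the job is handed in when it is done.

```bash
mkdir -p pics; ls; python3 - <<'E'
from bench import *
import cv2,numpy as np
s=get_state();print(s)
a=get_image("scene");b=get_image("side")
for n,i in(("scene",a),("side",b)):
    print({k:v for k,v in i.items() if k!="image"})
    cv2.imwrite(f"pics/{n}0.png",i["image"][:,:,::-1])
E
```

```text
pics
{'time': 0.0, 'joint_positions': array([ 1.35511543,  0.32181834, -0.07007427,  1.45166973,  0.02266138,
        1.37078933, -0.05688334]), 'qd': array([-1.66624368e-03,  5.64221220e-04, -7.56105006e-05,  2.23622651e-04,
        8.17640107e-04, -1.24660198e-03, -6.09492141e-04]), 'joint_torque': array([ 6.26011715e-04, -4.91288638e+01, -4.03749514e-01, -3.12528777e+01,
       -6.40699826e-02,  4.38582385e-02,  1.98097073e-04]), 'position': array([ 0.14782444, -0.63233564,  0.18586719]), 'tool_rot': array([-3.11902365e+00, -3.60009210e-01,  5.91897738e-04]), 'ft_force': array([-1.09193967,  0.1359053 , -0.40223296]), 'torque': array([ 0.02901667,  0.00340459, -0.02892517]), 'grip_width': 1.003787276212494}
{'fx': 440.0608546685636, 'fy': 440.0608546685636, 'cx': 272.35117058682766, 'cy': 214.1801243119223, 'position': array([ 1.14435041, -0.68980908,  0.68144811]), 'rotation': array([-2.0533808 , -0.74095122,  0.38464584])}
{'fx': 450.9925513989617, 'fy': 450.9925513989617, 'cx': 281.52550959081134, 'cy': 212.4071663337404, 'position': array([0.11766915, 0.76455138, 0.73740237]), 'rotation': array([-0.68726076,  2.52859923, -1.23087843])}
```

View pics/scene0.png

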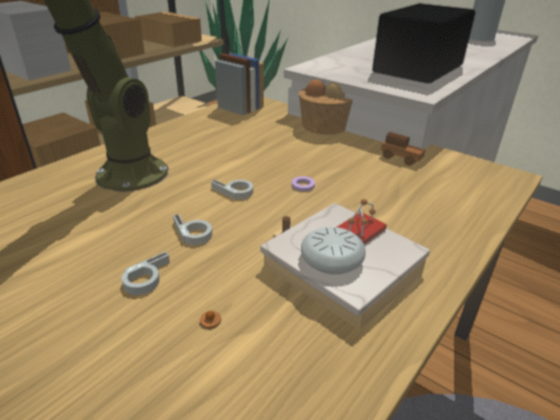

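View pics/side0.png

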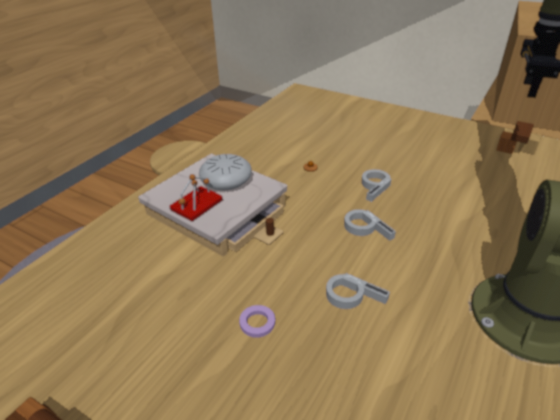

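The scene picture shows three loops, at (140,277), (196,232) and (239,188). The rightmost is at (140,277) in scene and (376,180) in side. The post is at (286,222) in scene and (270,226) in side, and the tray is slightly open.

```bash
cat > h.py <<'E'
import numpy as np,cv2
from scipy.spatial.transform import Rotation as R
from bench import *
def ray(i,u,v,st=None):
    if "rotation" in i:
        d=np.array([(u-i["cx"])/i["fx"],(v-i["cy"])/i["fy"],1]);return i["position"],R.from_rotvec(i["rotation"]).apply(d)
    x,y=u-i["cx"],v-i["cy"];r=np.hypot(x,y)+1e-9;t=r/i["fx"]
    d=np.array([x/r*np.sin(t),y/r*np.sin(t),np.cos(t)]);T=i["tool_from_camera"];Rt=R.from_rotvec(st["tool_rot"])
    return st["position"]+Rt.apply(T[:3,3]),Rt.apply(T[:3,:3]@d)
def at(i,u,v,z,st=None):
    o,d=ray(i,u,v,st);return (o+d*(z-o[2])/d[2])
def proj(i,P,st=None):
    P=np.atleast_2d(P)
    if "rotation" in i:
        c=R.from_rotvec(i["rotation"]).inv().apply(P-i["position"]);return np.c_[i["fx"]*c[:,0]/c[:,2]+i["cx"],i["fy"]*c[:,1]/c[:,2]+i["cy"]]
    T=i["tool_from_camera"];p=R.from_rotvec(st["tool_rot"]).inv().apply(P-st["position"])
    c=(p-T[:3,3])@T[:3,:3];rr=np.hypot(c[:,0],c[:,1])+1e-9;t=np.arctan2(rr,c[:,2])
    return np.c_[c[:,0]/rr*t*i["fx"]+i["cx"],c[:,1]/rr*t*i["fx"]+i["cy"]]
def rectify(i,st,c,yaw,w,h,z,mm=1.0):
    """metric top view at height z: image right = local +x (yaw), up = local +y; w,h,mm in mm"""
    nx,ny=int(w/mm),int(h/mm);X,Y=np.meshgrid((np.arange(nx)-nx/2)*mm/1e3,-(np.arange(ny)-ny/2)*mm/1e3)
    ca,sa=np.cos(yaw),np.sin(yaw)
    P=np.c_[(c[0]+ca*X-sa*Y).ravel(),(c[1]+sa*X+ca*Y).ravel(),np.full(X.size,z)]
    p=proj(i,P,st).astype(np.float32)
    return cv2.remap(i["image"][:,:,::-1],p[:,0].reshape(ny,nx),p[:,1].reshape(ny,nx),cv2.INTER_CUBIC)
def tool(st):
    r=R.from_rotvec(st["tool_rot"]).as_matrix();return np.arctan2(r[1,1],r[0,1]) # yaw of jaw axis
E
python3 - <<'E'
from h import *
a=get_image("scene");b=get_image("side")
for n,z,p,q in[("ring",.024,(140,277),(376,180)),("tailend",.024,(168,258),(369,197)),("posttop",.055,(286,218),(270,220)),
 ("UcornerFL",.065,(337,207),(226,238)),("UcornerFR",.065,(263,250),(287,187)),("UBR",.065,(352,302),(211,155)),("UBL",.065,(428,252),(140,199)),("fidget",.014,(303,183),(257,320)),("marble",.02,(210,318),(310,166)),("loop2",.024,(196,231),(361,221)),("drum",.12,(333,246),(225,170))]:
    print(n,at(a,*p,z).round(3),at(b,*q,z).round(3))
w=get_image("wrist");print({k:v for k,v in w.items() if k!="image"},tool(get_state()))
cv2.imwrite("pics/w0.png",w["image"][:,:,::-1])
E
```

```text
ring [ 0.457 -0.305  0.024] [ 0.441 -0.279  0.024]
tailend [ 0.453 -0.222  0.024] [ 0.427 -0.193  0.024]
posttop [0.588 0.051 0.055] [0.585 0.055 0.055]
UcornerFL [0.667 0.165 0.065] [0.63  0.17  0.065]
UcornerFR [ 0.637 -0.096  0.065] [ 0.612 -0.074  0.065]
UBR [ 0.875 -0.108  0.065] [ 0.888 -0.106  0.065]
UBL [0.926 0.138 0.065] [0.91  0.158 0.065]
fidget [0.474 0.285 0.014] [0.466 0.296 0.014]
marble [ 0.661 -0.287  0.02 ] [ 0.641 -0.259  0.02 ]
loop2 [ 0.422 -0.107  0.024] [ 0.406 -0.087  0.024]
drum [ 0.785 -0.045  0.12 ] [0.747 0.007 0.12 ]
{'fx': 325.19226210127806, 'fy': 325.19226210127806, 'cx': 280.49953972086763, 'cy': 211.2679036565296, 'tool_from_camera': array([[-1.78143213e-03, -9.52554721e-01, -3.04362168e-01,
         8.27544214e-02],
       [ 9.99997994e-01, -1.97549326e-03,  3.29662745e-04,
         5.40615452e-04],
       [-9.15287214e-04, -3.04360970e-01,  9.52556330e-01,
        -1.97411870e-01],
       [ 0.00000000e+00,  0.00000000e+00,  0.00000000e+00,
         1.00000000e+00]])} -1.3409534615379561
```

View pics/w0.png

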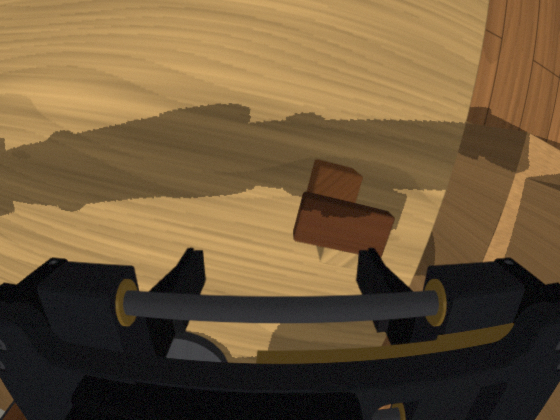

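```bash
python3 -m jog '[[34,44,30,-0.05],[68,88,60,-0.1],[102,132,60,-0.15],[136,176,60,-0.2],[170,220,60,-0.25],[204,264,60,-0.3],[238,308,60,-0.3],[272,352,60,-0.3]]' 1
python3 - <<'E'
from h import *
s=get_state();w=get_image("wrist");print(s["position"],tool(s))
np.save("pics/s1.npy",[s["position"],s["tool_rot"]]);cv2.imwrite("pics/w1.png",w["image"][:,:,::-1])
print(at(w,280,150,0.024,s),proj(w,[[.45,-.29,.024]],s))
E
```

```text
time: 1.25
position: [0.4209, -0.2794, 0.2472]
tool_rot: [3.139, -0.11, 0.001]
ft_force: [0.5, -0.8, -0.1]
grip_width: 1.001
[ 0.42089621 -0.27939675  0.24715703] -1.6411189414508112
[ 0.45286102 -0.28241845  0.024     ] [[285.99179219 151.76136161]]
```

View pics/w1.png

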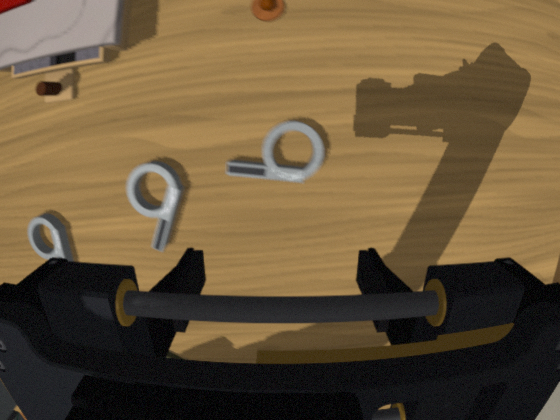

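The wrist picture shows the rightmost loop with its ring centre at (294,150) and tail end at (228,168). The post is at (48,88) and the tray front at about (60,60). I'll fit the loop silhouette.

```bash
cat >> h.py <<'E'
def loop_polys():
    t=np.linspace(0,2*np.pi,73);c=np.c_[np.cos(t),np.sin(t)]
    return .040*c,.028*c,np.array([[-.040,-.018],[-.022,-.018],[-.022,.085],[-.040,.085]])
def silh(i,st,x,y,yaw,z0,h=.024,S=2):
    m=np.zeros((420*S,560*S),np.uint8);hole=None;o,inn,rail=loop_polys();ca,sa=np.cos(yaw),np.sin(yaw);Rm=np.array([[ca,-sa],[sa,ca]])
    def pr(q,z): return ((proj(i,np.c_[q@Rm.T+[x,y],np.full(len(q),z)],st)+.5)*S-.5)
    hol=np.full_like(m,255)
    for z in(z0,z0+h):
        k=np.zeros_like(m);cv2.fillPoly(k,[np.int32(pr(inn,z).round())],255);hol&=k
    for q in(o,rail): cv2.fillConvexPoly(m,cv2.convexHull(np.float32(np.r_[pr(q,z0),pr(q,z0+h)])).round().astype(np.int32),255)
    m[hol>0]=0
    for z in(z0,z0+h): cv2.fillPoly(m,[np.int32(pr(rail,z).round())],255)
    return m
def fitloop(i,st,p0,z0,mask):
    from scipy.optimize import minimize
    M=cv2.resize(mask,None,fx=2,fy=2,interpolation=cv2.INTER_LINEAR)
    M=cv2.GaussianBlur(M,(0,0),1.5).astype(float)/255
    def f(p):
        s=cv2.GaussianBlur(silh(i,st,p[0],p[1],p[2],z0),(0,0),1.5).astype(float)/255
        roi=cv2.dilate((s>0).astype(np.uint8),np.ones((25,25)));return (((s-M)**2)*roi).sum()/s.sum()
    for d in(.012,.004):
        r=minimize(f,p0,method="Nelder-Mead",options=dict(initial_simplex=np.array([p0,p0+np.array([d,0,0]),p0+np.array([0,d,0]),p0+np.array([0,0,d*12])]),xatol=1e-4,fatol=1e-5));p0=r.x
    return r.x,r.fun
E
python3 - <<'E'
from h import *
s=get_state();w=get_image("wrist")
im=w["image"].astype(int);sat=(im[:,:,0]-im[:,:,2])
mask=np.uint8(sat<35)*255;mask[250:]=0
p0=at(w,294,150,.024,s)
print(p0)
p,f=fitloop(w,s,np.array([p0[0],p0[1],0.1]),0,mask);print("loop",p,f)
for n,q,z in[("post top",(41,89),.055),("UFR",(118,43),.065),("trayFL",(14,74),.027),("trayFR",(103,60),.027)]:print(n,at(w,*q,z,s))
o=silh(w,s,*p,0);c=cv2.resize(w["image"][:,:,::-1],None,fx=2,fy=2);e=cv2.Canny(o,50,100);c[e>0]=(0,0,255)
k=np.dstack([cv2.resize(mask,None,fx=2,fy=2)]*3);out=np.vstack([c[200:400,400:700],k[200:400,400:700]])
post=cv2.resize(c[0:250,0:300],(480,400));cv2.imwrite("pics/f1.png",np.hstack([out,post]))
E
```

```text
[ 0.45820659 -0.29059384  0.024     ]
loop [ 0.44811383 -0.30132514 -0.18292761] 0.010823855167373471
post top [0.58977759 0.06289846 0.055     ]
UFR [ 0.62066149 -0.08001098  0.065     ]
trayFL [0.63620046 0.14984101 0.027     ]
trayFR [ 0.61240092 -0.03459632  0.027     ]
```

View pics/f1.png

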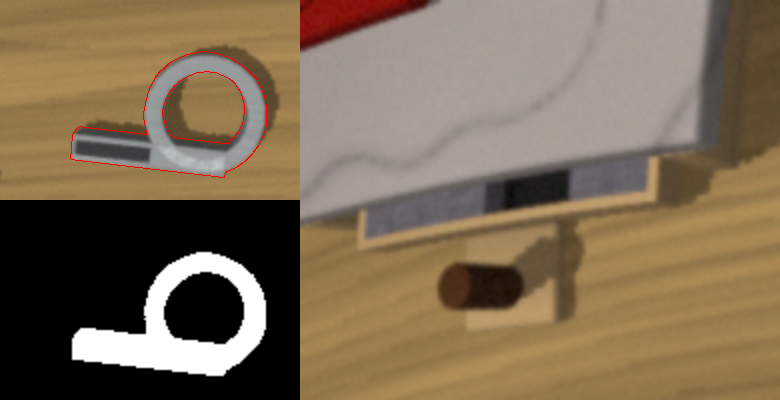

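Fit to the loop outline is very good: (0.448,-0.301), yaw -0.183. The post is near (0.588,0.058). I'll hover near the post and refine.

```bash
python3 -m jog '[[18,48,0,0],[36,96,0,0],[55,144,-10,0],[73,192,-25,0],[92,240,-40,0],[110,288,-60,0],[119,329,-60,0],[119,329,-60,0]]' 1
python3 - <<'E'
from h import *
s=get_state();w=get_image("wrist");print(s["position"],tool(s))
im=w["image"].astype(int)
from scipy.optimize import minimize
# post silhouette fit: dark pixels
g=im.sum(2);mask=np.uint8((g<150))*255
print(proj(w,[[.588,.058,.055]],s))
v=w["image"][:,:,::-1].copy()
u0,v0=proj(w,[[.588,.058,.04]],s)[0].astype(int)
c=v[max(0,v0-120):v0+60,max(0,u0-150):u0+150];print(max(0,v0-120),max(0,u0-150))
cv2.imwrite("pics/p2.png",cv2.resize(c,None,fx=2.5,fy=2.5,interpolation=cv2.INTER_CUBIC))
E
```

```text
time: 2.35
position: [0.5389, 0.0524, 0.1868]
tool_rot: [-3.138, 0.099, 0.001]
ft_force: [-0.8, 0.3, -0.9]
grip_width: 1.002
[0.53887089 0.0523657  0.18684086] -1.6339879295623925
[[270.97717423 144.5076084 ]]
23 121
```

View pics/p2.png

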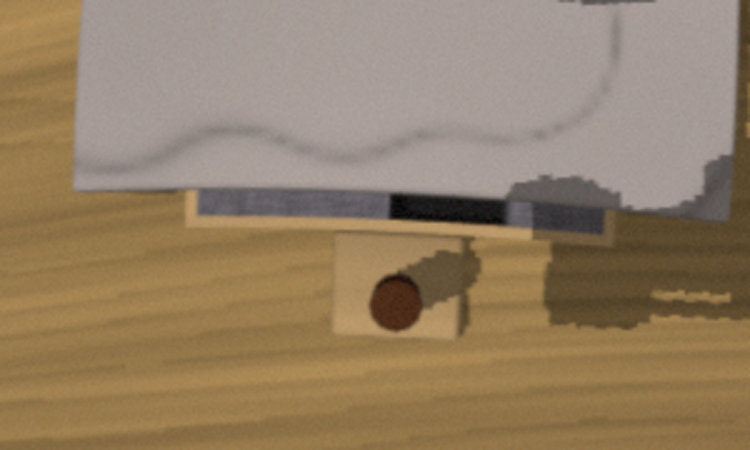

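The crop shows the post top at full-image (279,144), the tray front corners at (196,113) and (366,120), and the top's front corners at (151,99) and (412,111).

```bash
python3 - <<'E'
from h import *
s=get_state();w=get_image("wrist")
P=[at(w,u,v,z,s) for u,v,z in[(279,144.2,.055),(195.8,113.4,.027),(366.2,120.2,.027),(151,99,.065),(412,110.6,.065)]]
for p in P:print(p.round(4))
d=P[1]-P[2];print("tray w",np.hypot(*d[:2]),"yaw",-np.arctan2(d[0],d[1]));d=P[3]-P[4];print("unit w",np.hypot(*d[:2]),"yaw",-np.arctan2(d[0],d[1]))
E
```

```text
[0.5878 0.0464 0.055 ]
[0.6276 0.136  0.027 ]
[ 0.6071 -0.0518  0.027 ]
[0.6482 0.1723 0.065 ]
[ 0.6182 -0.0916  0.065 ]
tray w 0.18888599088430919 yaw -0.10880158998366674
unit w 0.2656836947767164 yaw -0.11311019758978434
```

```bash
python3 -m jog '[[49,-6,-40,-0.048],[49,-6,-90,-0.048],[49,-6,-130,-0.048],[49,-6,-163,-0.048],[49,-6,-163,-0.048],[49,-6,-163,-0.048],[49,-6,-163,-0.048],[49,-6,-163,-0.048]]' 1 && python3 -m jog '[[0,0,0,0],[0,0,0,0],[0,0,0,0],[0,0,0,0],[0,0,0,0],[0,0,0,0],[0,0,0,0],[0,0,0,0]]' -1 20
```

```text
time: 3.45
position: [0.589, 0.0419, 0.0254]
tool_rot: [3.136, -0.186, 0.004]
ft_force: [-0.2, -0.1, 1.0]
grip_width: 1.001
time: 4.45
position: [0.588, 0.042, 0.024]
tool_rot: [3.136, -0.186, -0.0]
ft_force: [-0.3, -0.1, -0.9]
grip_width: 0.172
```

```bash
python3 -m jog '[[0,0,0,0],[0,0,0,0],[-2,0,0,0],[-4,0.4,0,0],[-6,0.7,0,0],[-8,0.9,0,0],[-10,1.1,0,0],[-10,1.1,0,0]]' -1 20
python3 - <<'E'
from h import *
w=get_image("wrist");cv2.imwrite("pics/p3.png",cv2.resize(w["image"][60:340,130:430,::-1],None,fx=2,fy=2))
E
```

```text
time: 5.45
position: [0.5779, 0.0432, 0.024]
tool_rot: [3.136, -0.185, -0.0]
ft_force: [0.8, 0.4, -0.0]
grip_width: 0.006
```

View pics/p3.png

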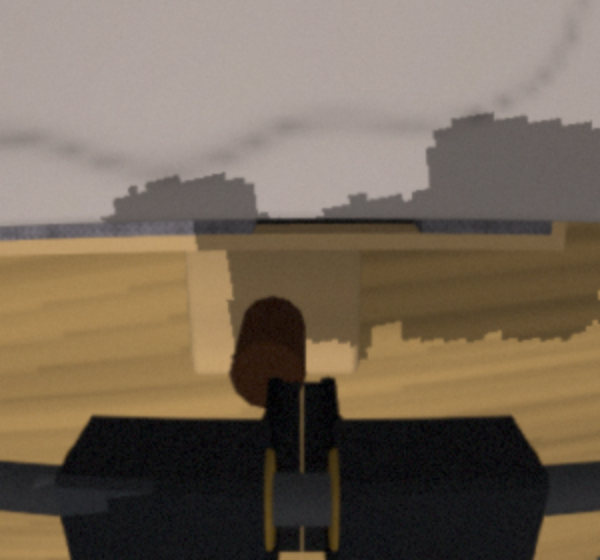

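The fingers closed in front of the post and squeezed it away, so the tray is now almost shut. The post is also left of the jaws. Back off, and measure by colour segmentation.

```bash
python3 -m jog '[[-10,1,0,0],[-20,2,0,0],[-20,2,30,0],[-20,2,60,0],[-20,2,90,0],[-25,2,130,0],[-25,2,160,0],[-25,2,160,0]]' 1
cat > post.py <<'E'
from h import *
from scipy.optimize import minimize
s=get_state();w=get_image("wrist");im=w["image"].astype(float)
red=np.uint8((im[:,:,0]<120)&(im[:,:,0]>im[:,:,2]*1.6+5)&(im[:,:,0]>im[:,:,1]*1.5))*255
n,l,st,c=cv2.connectedComponentsWithStats(red)
print(s["position"],tool(s))
ok=[k for k in range(1,n) if st[k,4]>60]
for k in ok: print(st[k],c[k],at(w,*c[k],.055,s))
E
cat >> post.py <<'E'
k=min(ok,key=lambda k:np.hypot(*(at(w,*c[k],.05,s)[:2]-s["position"][:2]-[.03,0])))
M=cv2.GaussianBlur(cv2.resize(np.uint8(l==k)*255,None,fx=3,fy=3),(0,0),2)/255.
t=np.linspace(0,6.28,40)
def m(p):
    a=np.zeros(M.shape,np.uint8);q=np.vstack([(proj(w,np.c_[p[0]+.011*np.cos(t),p[1]+.011*np.sin(t),0*t+z],s)+.5)*3-.5 for z in(.011,.055)])
    cv2.fillConvexPoly(a,cv2.convexHull(np.float32(q)).round().astype(np.int32),255);return a
f=lambda p:((cv2.GaussianBlur(m(p),(0,0),2)/255.-M)**2).sum()/M.sum()
p0=at(w,*c[k],.04,s)[:2]
r=minimize(f,p0,method="Nelder-Mead",options=dict(initial_simplex=[p0,p0+[.006,0],p0+[0,.006]],xatol=1e-4))
print("post",r.x,r.fun, "in tool cmd shift mm",(r.x-s["position"][:2])*1e3)
v=cv2.resize(w["image"][:,:,::-1],None,fx=3,fy=3);v[cv2.Canny(m(r.x),50,100)>0]=(0,255,0)
u=(c[k]*3).astype(int);cv2.imwrite("pics/post.png",v[max(0,u[1]-250):u[1]+250,max(0,u[0]-400):u[0]+400])
E
python3 post.py
```

```text
time: 6.5
position: [0.5541, 0.0456, 0.1866]
tool_rot: [3.136, -0.185, 0.008]
ft_force: [-0.1, -0.4, -0.9]
grip_width: 0.833
[0.55413053 0.04563406 0.18659486] -1.688735635247263
[163   0  33  21 134] [177.63432836   9.71641791] [0.76215564 0.12640802 0.055     ]
[142   0 109  40 490] [207.08163265  27.54285714] [0.73483898 0.09739545 0.055     ]
[497  77  24  31 580] [508.41034483  92.04482759] [ 0.64743986 -0.23875574  0.055     ]
[262 149  19  23 338] [271.16863905 159.90532544] [0.58848752 0.04989051 0.055     ]
post [0.58723774 0.05028311] 0.1681127274344202 in tool cmd shift mm [33.10720623  4.64904999]
```

View pics/post.png

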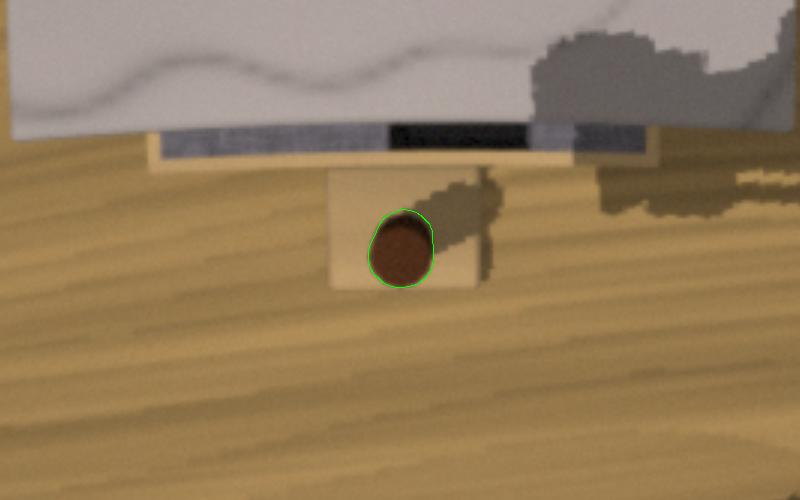

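```bash
python3 - <<'E'
from h import *
s=get_state();w=get_image("wrist")
print("TCP px now",proj(w,[s["position"]],s))
s["position"]=np.array([.5779,.0432,.024]);s["tool_rot"]=np.array([3.136,-.185,0])
print(proj(w,[s["position"],[.587,.05,.055],[.587,.05,.011],[.60,.05,.055],[.60,.05,.011]],s))
print(at(w,264,245,.055,s),at(w,267,213,.011,s))
E
```

```text
TCP px now [[279.00388892 240.25322872]]
[[279.00388892 240.25322872]
 [264.83031246 248.13823313]
 [267.63151073 221.86626575]
 [261.59226225 226.57010661]
 [265.10275146 203.83555075]]
[0.58895941 0.05019722 0.055     ] [0.59340016 0.04958341 0.011     ]
```

```bash
python3 - <<'E'
from h import *
from scipy.optimize import minimize
t=np.linspace(0,6.28,40)
for n in("scene","side"):
    w=get_image(n);im=w["image"].astype(float);st0=None
    red=np.uint8((im[:,:,0]<120)&(im[:,:,0]>im[:,:,2]*1.5+5))*255
    u=proj(w,[[.587,.05,.033]])[0];nn,l,st,c=cv2.connectedComponentsWithStats(red)
    ok=[k for k in range(1,nn) if st[k,4]>25];k=min(ok,key=lambda k:np.hypot(*(c[k]-u)));print(n,u,c[k],st[k])
    M=cv2.GaussianBlur(cv2.resize(np.uint8(l==k)*255,None,fx=4,fy=4),(0,0),2)/255.
    def m(p):
        a=np.zeros(M.shape,np.uint8);q=np.vstack([(proj(w,np.c_[p[0]+.011*np.cos(t),p[1]+.011*np.sin(t),0*t+z])+.5)*4-.5 for z in(.011,.055)])
        cv2.fillConvexPoly(a,cv2.convexHull(np.float32(q)).round().astype(np.int32),255);return a
    f=lambda p:((cv2.GaussianBlur(m(p),(0,0),2)/255.-M)**2).sum()/M.sum()
    p0=np.array([.587,.05]);r=minimize(f,p0,method="Nelder-Mead",options=dict(initial_simplex=[p0,p0+[.006,0],p0+[0,.006]],xatol=1e-4));print("post",r.x,r.fun)
    mask=np.uint8((im[:,:,0]-im[:,:,2])<35)*255
    print("loop",fitloop(w,None,np.array([.448,-.301,-.18]),0,mask))
p=cv2.imread("pics/p3.png").astype(int);g=p.sum(2)
for r in range(370,400,4):print(r,[int(x) for x in g[r,240:350:6]])
w=get_image("wrist");v=w["image"].astype(int).sum(2)
for r in range(238,300,4):print(r,np.where(v[r,150:280]<110)[0][[0,-1]]+150 if (v[r,150:280]<110).any() else 0,np.where(v[r,280:420]<110)[0][[0,-1]]+280 if (v[r,280:420]<110).any() else 0)
E
```

```text
scene [285.06710311 225.05640031] [285.375 221.95 ] [283 218   7  12  40]
post [0.57887383 0.06310875] 2.1772896911164334
loop (array([ 0.44884547, -0.29984652, -0.18806995]), np.float64(0.02065203071867202))
side [270.55316488 225.56197799] [269.51470588 226.08823529] [265 218  10  17 136]
post [0.58786685 0.05357614] 0.12404667544534846
loop (array([ 0.44966385, -0.29905422, -0.16688242]), np.float64(0.019962028604943702))
370 [83, 80, 86, 88, 89, 90, 90, 87, 76, 92, 88, 342, 442, 438, 441, 438, 435, 436, 436]
374 [85, 84, 92, 83, 78, 80, 86, 86, 82, 83, 91, 275, 386, 381, 377, 373, 380, 380, 380]
378 [78, 85, 90, 86, 75, 59, 19, 68, 77, 83, 72, 305, 360, 349, 157, 134, 333, 368, 371]
382 [86, 89, 85, 81, 74, 21, 10, 32, 46, 53, 69, 160, 169, 167, 31, 12, 295, 385, 386]
386 [88, 81, 85, 81, 93, 17, 14, 16, 42, 38, 75, 33, 39, 27, 14, 39, 226, 398, 402]
390 [94, 70, 89, 84, 83, 17, 23, 24, 31, 42, 136, 45, 47, 25, 28, 22, 203, 409, 407]
394 [153, 92, 78, 89, 74, 26, 6, 33, 32, 19, 177, 53, 36, 33, 35, 17, 171, 397, 398]
398 [354, 104, 70, 91, 89, 2, 31, 18, 18, 33, 174, 35, 47, 39, 11, 15, 148, 379, 372]
238 0 0
242 0 0
246 0 0
250 [189 195] [366 372]
254 [186 204] [357 375]
258 [184 204] [357 378]
262 [181 205] [356 380]
266 [178 205] [356 382]
270 [174 205] [356 387]
274 [170 206] [355 391]
278 [166 206] [355 395]
282 [161 206] [356 400]
286 [157 204] [357 404]
290 [153 202] [358 408]
294 [150 201] [360 419]
298 [151 279] [280 419]
```

Loop position agrees across three cameras and the post across two, but the rendered fingertips seem not to lie where the TCP should. I'll check that from the outside cameras.

```bash
python3 - <<'E'
from h import *
s=get_state();print(s["position"],s["grip_width"]);o=[]
for n in("scene","side"):
    w=get_image(n);P=s["position"];Rt=R.from_rotvec(s["tool_rot"])
    pts=proj(w,[P,P+Rt.apply([0,0,-.019]),P+Rt.apply([0,.0435,0]),P+Rt.apply([0,-.0435,0]),P+Rt.apply([0,.0435,-.05]),P+Rt.apply([0,-.0435,-.05])])
    u=pts[0].astype(int);x0,y0=max(u[0]-50,0),max(u[1]-70,0);c=w["image"][y0:y0+120,x0:x0+100,::-1];c=cv2.resize(c,None,fx=4,fy=4,interpolation=cv2.INTER_CUBIC)
    for i,p in enumerate(pts):cv2.circle(c,tuple(((p-[x0,y0]+.5)*4).astype(int)),3,[(0,0,255),(0,255,0),(255,0,0),(255,0,0),(255,255,0),(255,255,0)][i],-1)
    o.append(cv2.resize(c,(400,480)))
cv2.imwrite("pics/tips.png",np.hstack(o))
E
```

```text
[0.55198941 0.04497712 0.18260508] 0.9826359417510722
```

View pics/tips.png

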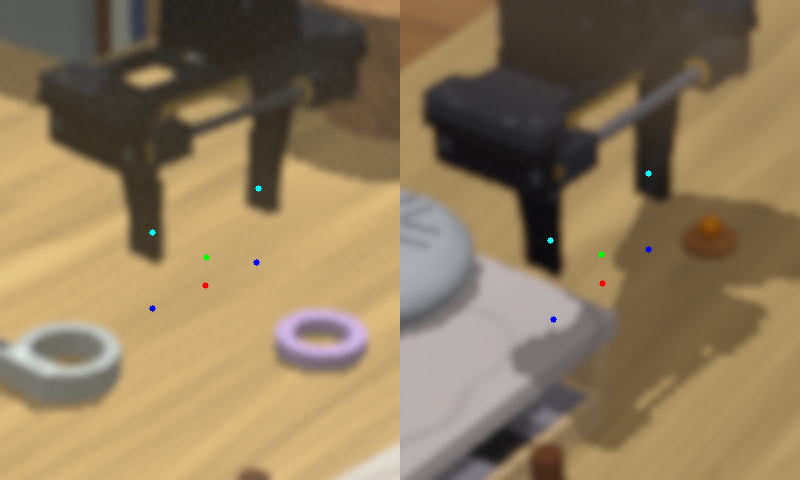

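The rendered fingertips end about 31 mm above the reported TCP in both cameras (blue dots mark where they should be). The reported TCP is therefore about 31 mm beyond the real tips, and the first grasp closed above the post. I'll go about 31 mm lower and watch the force.

```bash
python3 -m jog '[[35,5,-40,0],[35,5,-90,0],[35,5,-140,0],[35,5,-160,0],[35,5,-175,0],[35,5,-185,0],[35,5,-193,0],[35,5,-193,0]]' 1 && python3 -m jog '[[0,0,0,0],[0,0,0,0],[0,0,0,0],[0,0,0,0],[0,0,0,0],[0,0,0,0],[0,0,0,0],[0,0,0,0]]' -1 25
```

```text
time: 7.85
position: [0.5882, 0.0501, -0.0088]
tool_rot: [3.136, -0.186, 0.0]
ft_force: [0.7, 0.5, -0.5]
grip_width: 1.0
time: 8.85
position: [0.5882, 0.0519, -0.009]
tool_rot: [-3.134, 0.184, -0.001]
ft_force: [1.7, 4.5, -1.5]
grip_width: 0.248
```

```bash
python3 -m jog '[[-15,2,0,0],[-36,4,0,0],[-57,6,0,0],[-78,9,0,0],[-99,11,0,0],[-120,13,0,0],[-135,15,0,0],[-138,15,0,0]]' && python3 -m jog '[[-2,0,0,0],[-4,0,0,0],[-6,1,0,0],[-8,1,0,0],[-10,1,0,0],[-10,1,0,0],[-10,1,0,0],[-10,1,0,0]]'
```

```text
time: 9.85
position: [0.4495, 0.0672, -0.009]
tool_rot: [-3.134, 0.183, -0.002]
ft_force: [1.5, 6.2, -6.2]
grip_width: 0.245
time: 10.85
position: [0.4454, 0.0678, -0.0089]
tool_rot: [-3.131, 0.184, -0.018]
ft_force: [16.2, 4.9, -23.2]
grip_width: 0.242
```

```bash
python3 -m jog '[[5,0,0,0],[5,0,0,0],[5,0,0,0],[5,0,0,0],[5,0,50,0],[5,0,110,0],[0,0,170,0],[0,0,230,0]]' 1
python3 - <<'E'
from h import *
s=get_state();w=get_image("wrist");print(s["position"],tool(s))
np.save("pics/tray.npy",w["image"]);np.save("pics/trays.npy",np.r_[s["position"],s["tool_rot"]])
yaw=-.111;c=[.446+.113*.994,.0678-.113*.111];print(c)
r=rectify(w,s,c,yaw,260,200,.027,.4);cv2.imwrite("pics/tray.png",r)
E
```

```text
time: 11.85
position: [0.4393, 0.0661, 0.223]
tool_rot: [3.135, -0.185, 0.001]
ft_force: [1.5, -0.4, -1.3]
grip_width: 0.984
[0.43929992 0.06611798 0.22303849] -1.6888852158908538
[0.558322, 0.055257]
```

View pics/tray.png

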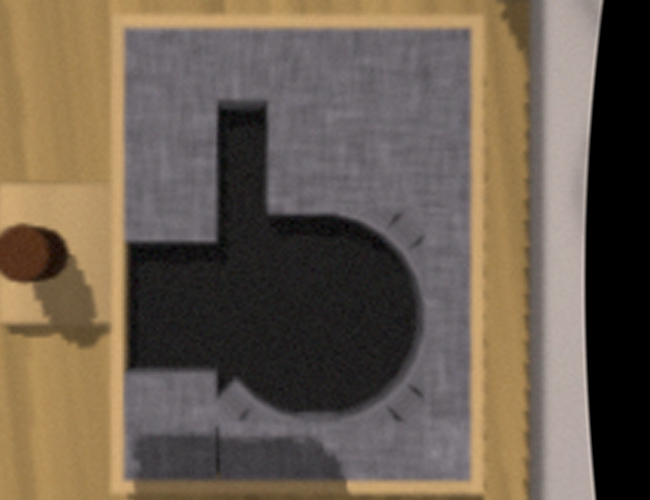

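The rectified view shows the pocket as a dark figure 6 with its notch. Ring centre is at about px (320,315), the tail tip at (242,102), and the tray is fully out. Next I'll fit the outline.

```bash
cat > pocket.py <<'E'
from h import *
from scipy.optimize import minimize
S=np.load("pics/trays.npy");s=dict(position=S[:3],tool_rot=S[3:]);w=get_image("wrist");w["image"]=np.load("pics/tray.npy")
yaw=-.111;c=np.array([.558322,.055257]);r=rectify(w,s,c,yaw,260,200,.027,.4)
M=np.uint8(r.max(2)<75)*255;M[:, :130]=0;M[:,480:]=0;M[:90]=0;M[420:]=0
n,l,st,_=cv2.connectedComponentsWithStats(M);M=np.uint8(l==1+np.argmax(st[1:,4]))*255
Mb=cv2.GaussianBlur(M,(0,0),2)/255.
t=np.linspace(0,2*np.pi,90)
def m(p):
    a=np.zeros(M.shape,np.uint8);R2=np.array([[np.cos(p[2]),-np.sin(p[2])],[np.sin(p[2]),np.cos(p[2])]])
    for q in(41.2*np.c_[np.cos(t),np.sin(t)],np.array([[-41.2,-19.2],[-20.8,-19.2],[-20.8,86.2],[-41.2,86.2]]),np.array([[-78,-22],[-30,-22],[-30,30],[-78,30]])):
        q=q@R2.T+p[:2];cv2.fillPoly(a,[np.int32(np.c_[q[:,0]/.4+325,250-q[:,1]/.4].round())],255)
    return a
f=lambda p:((cv2.GaussianBlur(m(p),(0,0),2)/255.-Mb)**2).sum()/Mb.sum()
p0=np.array([-2,-26,0.]);rr=minimize(f,p0,method="Nelder-Mead",options=dict(initial_simplex=[p0,p0+[6,0,0],p0+[0,6,0],p0+[0,0,.05]],xatol=1e-3));p=rr.x
ca,sa=np.cos(yaw),np.sin(yaw);C=c+np.array([ca*p[0]-sa*p[1],sa*p[0]+ca*p[1]])/1e3
print("pocket",C,"yaw",yaw+p[2],rr.fun,p)
Y=yaw+p[2];g=lambda x,y,C=C,Y=Y:C+np.array([np.cos(Y)*x-np.sin(Y)*y,np.sin(Y)*x+np.cos(Y)*y])
print("grip target",g(-.031,.004),"tail",g(-.031,.075),"post",g(-.113,.0))
L=np.array([.4485,-.3005]);print("loop grip",g(-.031,.004,L,-.183))
v=r.copy();v[cv2.Canny(m(p),50,100)>0]=(0,0,255);cv2.imwrite("pics/pocketfit.png",v)
# horizontal/vertical edge checks along fitted axes
print("IoU",(m(p)&M).sum()/(m(p)|M).sum())
E
python3 pocket.py
```

```text
pocket [0.55352079 0.02955574] yaw -0.104968442913882 0.019469884717744548 [-1.92467977e+00 -2.60749326e+01  6.03155709e-03]
grip target [0.52311052 0.03678177] tail [0.5305496  0.10739098] post [0.44114275 0.0413954 ]
loop grip [ 0.41874555 -0.2909254 ]
IoU 0.955514705882353
```

```bash
python3 - <<'E'
from h import *
s=get_state();print(s["joint_positions"].round(2),s["position"])
E
```

```text
[ 0.65 -0.15 -0.76  1.84 -0.1   1.4  -1.78] [0.44390745 0.06666114 0.22750584]
```

```bash
python3 -m jog '[[-3,-45,0,0.186],[-6,-90,0,0.372],[-9,-135,0,0.558],[-12,-180,0,0.744],[-15,-225,0,0.93],[-18,-270,0,1.116],[-21,-315,-20,1.302],[-25,-358,-40,1.488]]' 0.03 30
cat > lf.py <<'E'
from h import *
import sys
z0=float(sys.argv[1]);p0=np.array([float(a) for a in sys.argv[2:5]])
s=get_state();w=get_image("wrist");im=w["image"].astype(int)
mask=np.uint8((im[:,:,0]-im[:,:,2]<35)&(im.sum(2)>int(sys.argv[5]) if len(sys.argv)>5 else (im[:,:,0]-im[:,:,2]<35)))*255
p,f=fitloop(w,s,p0,z0,mask);Y=p[2]
G=p[:2]+np.array([np.cos(Y)*-.031-np.sin(Y)*.004,np.sin(Y)*-.031+np.cos(Y)*.004])
print("pos",s["position"],"jaw",tool(s),"\nloop",p,f,"\ngrip",G,"shift mm",(G-s["position"][:2])*1e3,"loop yaw - jaw",Y-tool(s))
v=cv2.resize(w["image"][:,:,::-1],None,fx=2,fy=2);v[cv2.Canny(silh(w,s,*p,z0),50,100)>0]=(0,0,255)
u=proj(w,[[p[0],p[1],z0]],s)[0]*2;u=u.astype(int);k=np.dstack([cv2.resize(mask,None,fx=2,fy=2)]*3)
sl=np.s_[max(0,u[1]-220):u[1]+220,max(0,u[0]-200):u[0]+200]
cv2.imwrite("pics/lf.png",np.hstack([v[sl],k[sl]]))
E
python3 lf.py 0 .4485 -.3005 -.183
```

```text
time: 12.95
position: [0.4145, -0.2931, 0.1798]
tool_rot: [-2.429, -1.992, 0.001]
ft_force: [0.0, 0.5, -0.0]
grip_width: 0.516
pos [ 0.41452802 -0.29310609  0.17982842] jaw -0.1970835039561513 
loop [ 0.44769305 -0.3033995  -0.17604284] 0.015966473214789913 
grip [ 0.41787271 -0.29403214] shift mm [ 3.34469283 -0.92605008] loop yaw - jaw 0.021040660089065216
```

```bash
python3 -m jog '[[3,0,-40,0.02],[3,0,-90,0.02],[3,0,-140,0.02],[3,0,-170,0.02],[3,0,-190,0.02],[3,0,-198,0.02],[3,0,-202,0.02],[3,0,-202,0.02]]' && python3 -m jog '[[0,0,-1,0],[0,0,-2,0],[0,0,-3,0],[0,0,-4,0],[0,0,-5,0],[0,0,-5,0],[0,0,-5,0],[0,0,-5,0]]'
```

```text
time: 14.0
position: [0.4183, -0.292, -0.0206]
tool_rot: [2.415, 2.008, 0.0]
ft_force: [0.2, 0.6, -0.7]
grip_width: 0.514
time: 15.0
position: [0.4181, -0.2919, -0.026]
tool_rot: [2.415, 2.009, 0.0]
ft_force: [0.2, 0.1, -0.3]
grip_width: 0.514
```

```bash
python3 -m jog '[[0,0,-1,0],[0,0,-2,0],[0,0,-3,0],[0,0,-3,0],[0,0,-3,0],[0,0,-3,0],[0,0,-3,0],[0,0,-3,0]]' && python3 -m jog '[[0,0,-1,0],[0,0,-2,0],[0,0,-3,0],[0,0,-3,0],[0,0,-3,0],[0,0,-3,0],[0,0,-3,0],[0,0,-3,0]]'
```

```text
time: 16.0
position: [0.4181, -0.2919, -0.029]
tool_rot: [2.415, 2.009, 0.0]
ft_force: [-1.8, 0.3, -0.7]
grip_width: 0.514
time: 17.0
position: [0.4181, -0.2919, -0.032]
tool_rot: [2.415, 2.009, 0.0]
ft_force: [0.6, -0.3, 0.4]
grip_width: 0.517
```

```bash
python3 -m jog '[[0,0,-1,0],[0,0,-2,0],[0,0,-3,0],[0,0,-4,0],[0,0,-4,0],[0,0,-4,0],[0,0,-4,0],[0,0,-4,0]]'
```

```text
time: 18.0
position: [0.418, -0.2918, -0.0351]
tool_rot: [-2.415, -2.009, 0.001]
ft_force: [-1.8, 2.0, 7.7]
grip_width: 0.52
```

```bash
python3 -m jog '[[0,0,4,0],[0,0,4,0],[0,0,4,0],[0,0,4,0],[0,0,4,0],[0,0,4,0],[0,0,4,0],[0,0,4,0]]' -1 50; python3 -m jog '[[0,0,10,0],[0,0,40,0],[0,0,70,0],[0,0,70,0],[0,0,70,0],[0,0,70,0],[0,0,70,0],[0,0,70,0]]'
python3 lf.py .070 .448 -.302 -.18
```

```text
time: 19.0
position: [0.4179, -0.2918, -0.0321]
tool_rot: [-2.415, -2.009, 0.0]
ft_force: [0.3, 0.3, -1.3]
grip_width: 0.202
time: 20.0
position: [0.4178, -0.2916, 0.0375]
tool_rot: [-2.415, -2.008, 0.0]
ft_force: [-0.2, -0.4, -2.4]
grip_width: 0.205
pos [ 0.41776349 -0.29161727  0.03745658] jaw -0.18327898008268978 
loop [ 0.44636716 -0.30084542 -0.18654401] 0.1653937365347289 
grip [ 0.41664683 -0.29116543] shift mm [-1.11665601  0.45183715] loop yaw - jaw -0.0032650271284476173
```

```bash
python3 -m jog '[[10,32,4,0],[25,80,4,0.02],[41,128,4,0.04],[57,176,4,0.06],[73,224,4,0.078],[89,272,4,0.078],[103,318,4,0.078],[105,328,4,0.078]]' && python3 -m jog '[[0,0,-5,0],[0,0,-15,0],[0,0,-25,0],[0,0,-34,0],[0,0,-34,0],[0,0,-34,0],[0,0,-34,0],[0,0,-34,0]]'
python3 - <<'E'
from h import *
s=get_state();w=get_image("wrist");z=s["position"][2]+.0345-.003;print(s["position"],tool(s),"loop bottom",z)
np.save("pics/hov.npy",w["image"]);np.save("pics/hovs.npy",np.r_[s["position"],s["tool_rot"]])
c=s["position"][:2]+[.031,0]
a=rectify(w,s,c,-.105,200,200,.027,.4)
b=rectify(w,s,c,-.105,160,200,z+.024,.4)
cv2.imwrite("pics/hov.png",cv2.resize(w["image"][40:310,90:490,::-1],None,fx=2,fy=2,interpolation=cv2.INTER_CUBIC)[:600])
E
```

```text
time: 21.05
position: [0.5237, 0.0408, 0.0422]
tool_rot: [-2.328, -2.108, -0.003]
ft_force: [0.6, -0.9, -2.5]
grip_width: 0.196
time: 22.05
position: [0.5234, 0.0362, 0.0083]
tool_rot: [2.335, 2.101, 0.001]
ft_force: [-0.1, 0.3, -2.3]
grip_width: 0.199
[0.5233577  0.03618017 0.00834276] -0.10525809569577117 loop bottom 0.039842757840344085
```

View pics/hov.png

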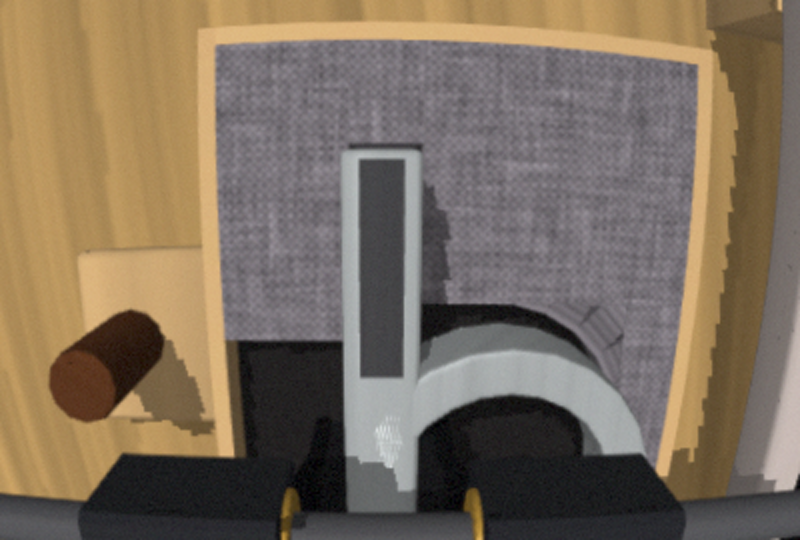

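The hover picture shows the tail above its slot. The tail end is at view (342–422,152), with the slot's far edge just showing at (348–422,145). Now measuring both edges in the world.

```bash
python3 - <<'E'
from h import *
S=np.load("pics/hovs.npy");s=dict(position=S[:3],tool_rot=S[3:]);w=get_image("wrist");w["image"]=np.load("pics/hov.npy")
g=w["image"].astype(int).sum(2)
for r in range(108,122):print(r,list(g[r,256:308:3]))
Y=-.105;loc=lambda P:(np.array([[np.cos(Y),np.sin(Y)],[-np.sin(Y),np.cos(Y)]])@(P[:2]-s["position"][:2])*1e3).round(1)
zt=.0398+.024
for n,u,v,z in[("loop TL",261.5,116,zt),("loop TR",301,116,zt),("pocket TL",264.5,112,.027),("pocket TR",301,112,.027)]:print(n,loc(at(w,u,v,z,s)))
E
```

```text
108 [np.int64(311), np.int64(334), np.int64(342), np.int64(383), np.int64(398), np.int64(358), np.int64(347), np.int64(412), np.int64(390), np.int64(359), np.int64(367), np.int64(354), np.int64(368), np.int64(346), np.int64(348), np.int64(357), np.int64(360), np.int64(353)]
109 [np.int64(313), np.int64(329), np.int64(337), np.int64(359), np.int64(396), np.int64(336), np.int64(358), np.int64(393), np.int64(385), np.int64(355), np.int64(351), np.int64(381), np.int64(357), np.int64(357), np.int64(328), np.int64(367), np.int64(361), np.int64(370)]
110 [np.int64(347), np.int64(341), np.int64(343), np.int64(348), np.int64(358), np.int64(329), np.int64(336), np.int64(391), np.int64(380), np.int64(351), np.int64(342), np.int64(385), np.int64(355), np.int64(358), np.int64(319), np.int64(374), np.int64(341), np.int64(366)]
111 [np.int64(378), np.int64(360), np.int64(356), np.int64(276), np.int64(295), np.int64(285), np.int64(260), np.int64(315), np.int64(292), np.int64(291), np.int64(283), np.int64(288), np.int64(292), np.int64(277), np.int64(273), np.int64(324), np.int64(346), np.int64(346)]

[... 2133 characters left out ...]
(525), np.int64(498), np.int64(344), np.int64(351), np.int64(359)]
120 [np.int64(344), np.int64(359), np.int64(513), np.int64(536), np.int64(545), np.int64(241), np.int64(243), np.int64(233), np.int64(230), np.int64(229), np.int64(235), np.int64(230), np.int64(374), np.int64(525), np.int64(504), np.int64(351), np.int64(347), np.int64(356)]
121 [np.int64(381), np.int64(371), np.int64(513), np.int64(538), np.int64(535), np.int64(216), np.int64(211), np.int64(212), np.int64(213), np.int64(204), np.int64(213), np.int64(212), np.int64(370), np.int64(517), np.int64(503), np.int64(341), np.int64(353), np.int64(359)]
loop TL [-9.2 80.7]
loop TR [ 7.8 80.7]
pocket TL [-9.7 82.3]
pocket TR [10.1 82.3]
```

```bash
python3 - <<'E'
from h import *
S=np.load("pics/hovs.npy");s=dict(position=S[:3],tool_rot=S[3:]);w=get_image("wrist");w["image"]=np.load("pics/hov.npy")
im=w["image"].astype(float);Y=-.105
loc=lambda P:(np.array([[np.cos(Y),np.sin(Y)],[-np.sin(Y),np.cos(Y)]])@(P[:2]-s["position"][:2])*1e3)
def edge(rows,c0,c1,ch,z,lev,sgn):
    o=[]
    for r in rows:
        a=ch[r,c0:c1]*sgn;k=np.where((a[:-1]<lev*sgn)&(a[1:]>=lev*sgn))[0]
        if len(k):k=k[0];o.append(loc(at(w,c0+k+(lev*sgn-a[k])/(a[k+1]-a[k]),r,z,s)))
    o=np.array(o)
    f=np.polyfit(o[:,1],o[:,0],1);e=o[:,0]-np.polyval(f,o[:,1]);k=abs(e)<.6;f=np.polyfit(o[k,1],o[k,0],1);print("x=%.4f*y+%.2f rms %.2f n%d"%(*f,e[k].std(),k.sum()))
g=cv2.GaussianBlur(im.sum(2),(0,0),.8);sat=cv2.GaussianBlur(im[:,:,0]-im[:,:,2],(0,0),.8)
edge(range(120,200),255,268,g,.0638,440,1)
edge(range(120,190),294,308,g,.0638,420,-1)
edge(range(66,200),188,212,sat,.027,30,-1)  # front wall inner edge
edge(range(75,250),420,450,sat,.027,30,1)   # rear wall inner edge
E
```

```text
x=0.0026*y+-9.87 rms 0.07 n80
x=0.0058*y+6.74 rms 0.02 n70
x=0.0072*y+-47.16 rms 0.03 n134
x=0.0078*y+89.80 rms 0.04 n175
```

```bash
python3 -m jog '[[1,0.1,0,-0.003],[1,0.1,-5,-0.003],[1,0.1,-9,-0.003],[1,0.1,-12,-0.003],[1,0.1,-15,-0.003],[1,0.1,-18,-0.003],[1,0.1,-18,-0.003],[1,0.1,-18,-0.003]]' - 60
```

```text
time: 23.2
position: [0.5241, 0.0363, -0.0099]
tool_rot: [2.338, 2.098, 0.0]
ft_force: [0.2, -0.5, -2.3]
grip_width: 0.201
```

```bash
python3 -m jog '[[0,0,-2,0],[0,0,-4,0],[0,0,-6,0],[0,0,-8,0],[0,0,-9,0],[0,0,-10,0],[0,0,-11,0],[0,0,-11,0]]'
```

```text
time: 24.2
position: [0.5245, 0.0362, -0.021]
tool_rot: [2.338, 2.097, 0.001]
ft_force: [2.7, -1.8, 1.9]
grip_width: 0.2
```

```bash
python3 -m jog '[[0,0,0,0],[0,0,0,0],[0,0,10,0],[0,0,40,0],[0,0,80,0],[0,0,80,0],[0,0,80,0],[0,0,80,0]]' -0.31 30 && python3 -m jog '[[27,-41,-10,0],[27,-41,-30,0],[27,-41,-50,0],[27,-41,-54,0],[27,-41,-56,0],[27,-41,-58,0],[27,-41,-59,0],[27,-41,-59,0]]' -1 30
```

```text
time: 25.2
position: [0.523, 0.0362, 0.058]
tool_rot: [-2.337, -2.097, 0.002]
ft_force: [0.3, 1.1, -1.1]
grip_width: 0.342
time: 26.2
position: [0.5513, -0.0047, 0.0003]
tool_rot: [2.338, 2.098, 0.001]
ft_force: [-0.1, 0.2, 0.6]
grip_width: 0.01
```

```bash
python3 -m jog '[[0,0,-1,0],[0,0,-2,0],[0,0,-2,0],[0,0,-3,0],[0,0,-3,0],[0,0,-3,0],[0,0,-3,0],[0,0,-3,0]]'
```

```text
time: 27.2
position: [0.5537, -0.0051, -0.0003]
tool_rot: [2.336, 2.095, 0.005]
ft_force: [-0.9, -0.3, 11.8]
grip_width: 0.006
```

```bash
python3 -m jog '[[0,0,12,0],[-10,50,12,0],[-20,108,12,0],[-20,108,6,0],[-20,108,3,0],[-20,108,1,0],[-20,108,0,0],[-20,108,0,0]]' && python3 -m jog '[[0,0,-1,0],[0,0,-2,0],[0,0,-2,0],[0,0,-3,0],[0,0,-3,0],[0,0,-3,0],[0,0,-3,0],[0,0,-3,0]]'
```

```text
time: 28.2
position: [0.5343, 0.1028, -0.0002]
tool_rot: [2.339, 2.093, 0.007]
ft_force: [-1.1, 2.0, 12.3]
grip_width: -0.001
time: 29.2
position: [0.5376, 0.1025, -0.0004]
tool_rot: [2.336, 2.09, 0.014]
ft_force: [-1.4, -0.5, 24.1]
grip_width: 0.003
```

```bash
python3 -m jog '[[0,0,14,0],[20,-30,14,0],[37,-46,14,0],[37,-46,8,0],[37,-46,5,0],[37,-46,4,0],[37,-46,3,0],[37,-46,3,0]]'; python3 -m jog '[[0,0,15,0],[0,0,50,0],[0,0,100,0],[-50,0,150,0],[-80,10,190,0],[-80,10,190,0],[-80,10,190,0],[-80,10,190,0]]'
python3 - <<'E'
from h import *
s=get_state();w=get_image("wrist");print(s["position"],tool(s))
cv2.imwrite("pics/seat.png",cv2.resize(w["image"][:,:,::-1],None,fx=1.4,fy=1.4))
E
```

```text
time: 30.2
position: [0.5699, 0.0559, -0.0003]
tool_rot: [2.335, 2.095, 0.001]
ft_force: [-2.0, -6.0, 16.6]
grip_width: 0.005
time: 31.2
position: [0.4873, 0.0672, 0.1853]
tool_rot: [-2.337, -2.096, 0.003]
ft_force: [-0.3, 1.8, 0.1]
grip_width: 0.003
[0.48731868 0.06719841 0.18526918] -0.1083461477175862
```

All three press points stopped at the same reported height (-0.0003, i.e. top at about 35 mm), so the loop is home and level. Next: turn the wrist, grip the post again and shut the tray.

```bash
python3 -m jog '[[-5,0,0,-0.186],[-10,0,0,-0.372],[-15,0,0,-0.558],[-20,0,0,-0.744],[-25,0,0,-0.93],[-30,0,0,-1.116],[-35,0,0,-1.302],[-41,1,0,-1.488]]' 0.6 25 && python3 post.py
```

```text
time: 32.25
position: [0.4466, 0.0682, 0.1857]
tool_rot: [-3.14, 0.05, 0.004]
ft_force: [-0.8, -0.1, -0.1]
grip_width: 0.774
[0.44660449 0.06819893 0.18574941] -1.6027256604088842
[524  34   9  14  84] [527.77380952  40.67857143] [ 0.63313606 -0.24145071  0.055     ]
[273 168  19  26 377] [281.9602122  180.85941645] [0.45727351 0.06540611 0.055     ]
post [0.45340042 0.06527853] 0.1537036277767862 in tool cmd shift mm [ 6.79593465 -2.92040181]
```

```bash
python3 -m jog '[[6,-2,-40,-0.084],[6,-2,-90,-0.084],[6,-2,-140,-0.084],[6,-2,-170,-0.084],[6,-2,-185,-0.084],[6,-2,-193,-0.084],[6,-2,-193,-0.084],[6,-2,-193,-0.084]]' && python3 -m jog '[[0,0,0,0],[0,0,0,0],[0,0,0,0],[0,0,0,0],[0,0,0,0],[0,0,0,0],[0,0,0,0],[0,0,0,0]]' -1 25 && python3 -m jog '[[10,-1,0,0],[30,-3,0,0],[50,-5,0,0],[70,-8,0,0],[90,-10,0,0],[110,-12,0,0],[128,-14,0,0],[140,-15,0,0]]'
```

```text
time: 33.3
position: [0.4541, 0.0664, -0.005]
tool_rot: [3.137, -0.172, 0.003]
ft_force: [0.7, 0.3, 0.2]
grip_width: 0.798
time: 34.3
position: [0.4531, 0.0668, -0.006]
tool_rot: [-3.136, 0.172, -0.0]
ft_force: [-0.0, 2.3, -0.9]
grip_width: 0.244
time: 35.3
position: [0.594, 0.0511, -0.006]
tool_rot: [3.137, -0.172, -0.0]
ft_force: [-2.7, 2.0, 4.2]
grip_width: 0.239
```

Smooth so far, with no catching. Now pushing gently to the shut stop.

```bash
python3 -m jog '[[2,0,0,0],[5,-0.5,0,0],[8,-1,0,0],[10,-1,0,0],[12,-1,0,0],[13,-1,0,0],[14,-1.5,0,0],[14,-1.5,0,0]]'
```

```text
time: 36.3
position: [0.6015, 0.0502, -0.0061]
tool_rot: [3.135, -0.171, -0.017]
ft_force: [-14.8, 2.2, 14.8]
grip_width: 0.245
```

```bash
python3 -m jog '[[0,0,0,0],[0,0,0,0],[0,0,0,0],[0,0,0,0],[-3,0,20,0],[-8,0,60,0],[-30,0,120,0],[-60,0,180,0]]' 0.5 25; python3 -m jog '[[-40,0,20,0],[-60,0,30,0],[-60,0,30,0],[-60,0,30,0],[-60,0,30,0],[-60,0,30,0],[-60,0,30,0],[-60,0,30,0]]'; python3 post.py
python3 - <<'E'
from h import *
s=get_state();w=get_image("wrist");a=w["image"][:,:,::-1][0:230,40:520];b=get_image("side")["image"][:,:,::-1];c=get_image("scene")["image"][:,:,::-1]
a=cv2.resize(a,(800,384),interpolation=cv2.INTER_CUBIC)[:340]
b=cv2.resize(b[140:270,130:310],(360,260));c=cv2.resize(c[150:340,120:440],(438,260))
cv2.imwrite("pics/fin.png",np.vstack([a,np.hstack([b,c,np.zeros((260,2,3),np.uint8)])]))
E
```

```text
time: 37.3
position: [0.5495, 0.05, 0.1718]
tool_rot: [-3.137, 0.171, -0.003]
ft_force: [0.3, 0.2, 0.8]
grip_width: 0.749
time: 38.3
position: [0.4897, 0.0498, 0.1984]
tool_rot: [-3.137, 0.172, 0.001]
ft_force: [1.0, -0.7, -0.6]
grip_width: 0.745
[0.48973278 0.04982231 0.19840822] -1.6802304456050392
[491  35  25  29 409] [503.57212714  51.82396088] [ 0.6356038  -0.23988989  0.055     ]
[259  74  20  20 309] [268.55339806  83.65695793] [0.60178312 0.04849485 0.055     ]
[539 408  21  12 160] [551.31875 414.9125 ] [-0.19079172 -0.61064796  0.055     ]
post [0.60259426 0.04889317] 0.1294097184257735 in tool cmd shift mm [112.86148944  -0.92913158]
```

View pics/fin.png

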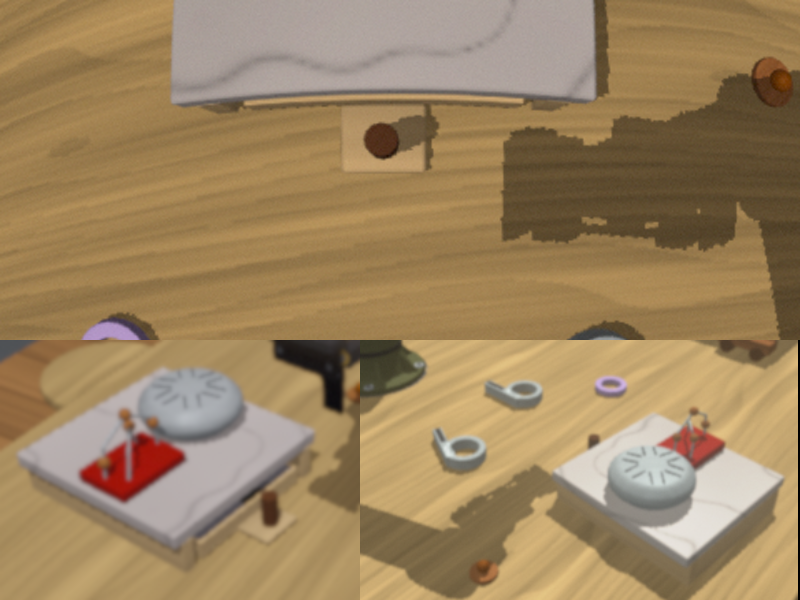

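The tray looks shut, with the post fitted at x=0.6026 against about 0.603 expected. To rule out the last millimetre, I'll push the post once more from the front with closed fingers.

```bash
python3 -m jog '[[30,3,-50,0],[72,3,-100,0],[72,3,-150,0],[72,3,-190,0],[72,3,-203,0],[72,3,-203,0],[72,3,-203,0],[72,3,-203,0]]' -1 && python3 -m jog '[[5,-0.5,0,0],[10,-1,0,0],[15,-1.5,0,0],[20,-2,0,0],[23,-2.5,0,0],[26,-3,0,0],[28,-3,0,0],[28,-3,0,0]]'
```

```text
time: 39.5
position: [0.5632, 0.0528, -0.0025]
tool_rot: [3.137, -0.172, 0.005]
ft_force: [0.3, 0.5, 1.2]
grip_width: 0.017
time: 40.5
position: [0.5828, 0.0511, -0.0055]
tool_rot: [3.136, -0.169, -0.022]
ft_force: [-15.8, 1.5, 10.5]
grip_width: 0.007
```

```bash
python3 -m jog '[[-15,1,0,0],[-40,2,0,0],[-55,2,30,0],[-70,2,80,0],[-90,2,130,0],[-90,2,180,0],[-90,2,200,0],[-90,2,200,0]]'; python3 post.py | tail -1; python3 -c "
from bench import *
close_job()"
```

```text
time: 41.5
position: [0.5011, 0.0517, 0.1974]
tool_rot: [3.136, -0.172, 0.007]
ft_force: [-0.3, -0.1, -0.4]
grip_width: 0.002
post [0.6023665  0.04845552] 0.12535302272832033 in tool cmd shift mm [101.28656359  -3.24484815]
the job is handed in; nothing more can be done
```

The job is done and handed in at about 41.5 s. The rightmost loop is in its pocket, the tray is shut, and the gripper is clear of everything.

- **Tray out:** I pulled it by the post to its stop. The arm met about 16 N there, against roughly 1.5 N of sliding friction. I nudged it back in slightly while letting go, up to about 7 mm by the fitted post position. It was left there while I placed the loop.
- **Loop seated:** It went into the pocket without resistance. I then pressed it at three points (ring front, tail and ring rear) with 12–24 N. All three stopped at the same height, which puts the loop's top at about 35 mm, so it is home and level.
- **Tray shut:** I pushed it to its stop, let go, then pushed once more with closed fingers. It held solid against about 16 N. The post was fitted at x = 0.602, against 0.603 expected when shut.
- **Other toys:** Nothing was touched as far as the last views show. I checked them only by eye there, not by measurement.

**Disagreements and misses:**
- **Fingertip height:** The reported tool point lies about 35 mm beyond the real fingertips, seen in both outside cameras and confirmed by touching the table. My first grasp therefore closed above the post without moving anything, and I corrected every height after that.
- **Tray travel:** The arm readings gave about 157 mm between stops rather than 160. I put this down to the post slipping in the grip and the arm giving a little.
- **In-hand fit:** The camera fit of the loop while held was poor because the fingers were in view. I aligned it on the tail and slot edges instead.

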